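Restock the laundry's dosing-cartridge case and latch it shut

ROBOT

A 7-joint arm with a two-finger parallel gripper is mounted at the origin on the work surface. World frame = base frame: x ahead of the robot, y to its left, z up, the work surface at z = 0. Lengths are in m, angles in rad, forces in N, time in s.
With the tool pointing down it reaches from about 0.425 to 0.875 m from the base axis. Payload 8.4 kg.
Tool frame: the origin (TCP) lies at the very end of the fingers, on their centre line; the grasp point (between the pads) lies 19 mm behind it (manip.hold_point_z is the distance from the TCP to the grasp point, in m); z points along the fingers, y is the line along which they close (so a half turn about z gives the same grasp; the last joint's range is limited). The gripper opens to 87 mm and grips with 3 to 60 N. Pads are 19 mm wide; open, the fingers measure 117 mm over their backs; the gripper's body (75 mm by 190 mm) begins 51 mm behind the grasp point.
Start: joints at [1.147, 0.333, 0.04, 1.465, -0.013, 1.343, -0.059], TCP at [0.207, -0.616, 0.223] pointing down, gripper open.
Joint ranges: [-2.58, 2.58], [-0.38, 2.09], [-1.3, 1.39], [0.25, 2.4], [-1.5, 4.64], [0.08, 2.09], [-2.65, 2.65]. Speed limits (rad/s): [2.22, 2.22, 2.79, 2.79, 3.14, 3.14, 3.14].

INTERFACE

Orientations are given as a unit quaternion [x, y, z, w].
In Python, from rig import manip gives the robot as it stands. Calls block until the motion is done:
- manip.reach(position, orientation): joint-space move of the TCP to a pose.
- manip.move_straight(position, attitude=None, velocity=0.15, max_force=None): straight line of the TCP; attitude=None keeps the orientation; velocity is the mean speed in m/s. With max_force (N) it stops when the force on the tool has changed by that much, and returns True; else False.
- manip.set_joints(angles): joint-space move.
- manip.move_gripper(opening, squeeze=None): opening from 0.0 (shut) to 1.0 (fully open); squeeze is the grip in N (None keeps the last); returns when the fingers have stopped.
- manip.pause(seconds).
- manip.ik(position, orientation): joint angles nearest the present ones, or None.
- manip.observe(): the state.
- manip.camera(name): name is "scene" or "top" or "wrist"; returns the picture (420x560x3 uint8, blue, green, red); there is no depth.
- manip.get_calibration(name): a dict with "mtx" (3x3 intrinsics, pixels), "extrinsics" (4x4, takes a point from camera to world coordinates); the wrist camera has in their place "mount" (4x4, takes a point from camera to tool coordinates, whose origin is the TCP and whose axes are the flange's). Camera axes: x right, y up, looking along -z (the intrinsics and any distortion apply to the point x, -y, -z); pixel columns grow to the right and rows downward; lengths in m; the calibration is good to about 2 mm. A picture is of the moment at which its call begins: read the wrist's pose just before it. get_calibration takes no time and is no camera call.
A pose or a line that the arm cannot do raises manip.IKError and nothing moves.
- manip.job_done(): hands the job in; it is judged then, once.
Trained networks look in the newest picture that a camera, given by its name, has taken for a name from the list of things; names that differ only in an ending like _2 or _b are one class to them, and where a whole thing is asked for, a point or a joint stands for the part that bears it (a point fixed in the world has none). Each returns a list of dicts, best first, with "p" (0 to 1); they miss things now and then, are a little off and sometimes report something else, mostly with a low value. They report only what shows in the picture. A call takes as long as a camera call.
- manip.outline_of(camera, name): "pixels" (420x560 bool, what is visible of it) and "extent" ([centre column, centre row, width, height] in pixels, round what is visible of it).
The state is a dict: "time": time; "q": joint angles; "qvel": joint speeds; "tau": joint torques, N m; "eef_pos": TCP position; "tool_rot": TCP orientation; "force": force on the tool from outside, world axes, zero at the start; "wrist_torque": the same for the moment, N m; "opening": opening from 0.0 (shut) to 1.0 (fully open); "finger_force": force on a finger pad.
Only numpy, scipy, OpenCV 4.12 (cv2) and the standard library are available. Lean on these libraries where they do the work, as an engineer would, in place of code of your own. Each camera call takes 0.05 s, during which the arm holds its last target. There are 200 camera calls.

TASK

Slide back the clear cover of the case and put every dosing cartridge on the counter back into the case, each lying fully down in the slot marked with its own colour. Then slide the cover shut, hook the steel loop over the keeper on the cover and, with the loop hooked, press the red lever all the way down until it snaps over centre and holds the cover tight. Leave everything else on the counter where it stands.

Things in the scene. Friction and masses are not known exactly. Their poses are not given: they have to be found in the camera images.
- case: White cartridge case, fixed. Origin on the counter below the lever's pivot, on its centre line; x along the case from latch (robot's right) to parked cover (left), y across, z up; yaw about +90 deg. In mm: x -100 to 50 latch block, 46 high; 50 to 208 open well with four slots, floor 6 high, inner width 128; 208 to 400 block 46 high. Side walls at y +-64 to 70, x 20 to 400, 54 high.
- cover (a joint): Clear flat sliding cover of the case, 186 x 124 x 5, underside 47 and top face 52 above the counter; carries the handle and the keeper. 0 m = fully shut; grows as it slides along case +x, to 0.178 fully open (starts at 0.025 to 0.1, so it covers most of the slots). It stays where it is left; about 2.5 N slides it.
- cover_handle (a point): Grip of the cover: black block on its centre line, 46 long (x) x 16 wide (y) x 26 high (52 to 78 above the counter). The point is inside it, 70 above the counter, at case x = 121 when the cover is shut. Axes as the case's.
- keeper (a point): Where the loop's crossbar centre sits when hooked and tight: behind (+x of) the keeper, a dark steel hook on the cover, 14 wide (y), a prong from 9.5 to 3.5 on the -x side of the point, with a lip on top, 67 to 72 above the counter, reaching 2.5 past the point to +x. The point is 56 above the counter, 4 above the cover, moves with it, and is at case x = 45 when it is shut. Axes as the case's.
- lever (a joint): Red latch lever, 20 wide, 8 thick, 95 long from its pivot. 0 rad = down flat, pointing to case -x (latched); grows as the tip is raised; 1.57 upright, 1.9 stop, leaning to the cover. Starts 0.6 to 0.9; stays where left (0.06 N m). With the loop hooked and cover shut, the last 0.6 rad down stretches the loop (3 to 6 N at the tip); over centre at about 0.3, then holds.
- lever_pivot (a point): Centre of the lever's pivot, on the case, 62 above the counter; the pivot axis is case y. Site axes as the case's. The loop hangs on a hinge pin on the lever, 22 from the pivot and, when the lever is down, 0.21 rad below its centre line: raising the lever carries the loop to case +x (towards the cover), lowering it draws the loop back to -x.
- lever_tip (a point): Point on the lever's centre line 90 from the pivot, near its free end; x axis points along the lever to the pivot, y along the pivot axis, z out of the face that is uppermost when the lever is down.
- loop (a joint): Hinge angle of the steel loop on the lever. Its elevation from level is this value minus the lever angle: 0 = level towards the cover (case +x), 1.57 = straight up. It swings freely under its weight, from -0.3 to a stop at 2.65. It starts at the stop, leaning back over the lever (elevation 1.7 to 2.05); let go in front of upright it drops towards the cover and rests on it.
- loop_bar (a point): Centre of the loop's crossbar. The loop is a flat steel frame: two side bars 6 high and a round crossbar 34 long (y), 7 thick, inner width 24. The crossbar is 63 from the loop's hinge pin; under load the loop stretches up to 8 (10 N per mm). x points along the loop away from the pin, y along the crossbar. It can be pinched across its 34 width, and turns between the pads.
- cart_red: Dosing cartridge with a red body, a white band and white cap: a block 50 long (its x axis) x 28 x 28, about 70 g. Origin at its centre. It may be absent.
- slot_red: Slot marked with red plates, on its floor and beyond both ends. Origin at its floor's centre (6 above the counter), axes as the case's. 34 wide (x), 58 long (y), between ribs 4 thick, 8 high; free space from y +-33 to the walls at +-64. A cartridge lies in it lengthwise along y, either way round, its centre 14 above the origin. Slot centres: case x 72, 110, 148, 186; colour order varies.
- cart_blue: Dosing cartridge with a blue body, a white band and white cap: a block 50 long (its x axis) x 28 x 28, about 70 g. Origin at its centre. It may be absent.
- slot_blue: Slot marked with blue plates, on its floor and beyond both ends. Origin at its floor's centre (6 above the counter), axes as the case's. 34 wide (x), 58 long (y), between ribs 4 thick, 8 high; free space from y +-33 to the walls at +-64. A cartridge lies in it lengthwise along y, either way round, its centre 14 above the origin. Slot centres: case x 72, 110, 148, 186; colour order varies.
- cart_green: Dosing cartridge with a green body, a white band and white cap: a block 50 long (its x axis) x 28 x 28, about 70 g. Origin at its centre. It may be absent.
- slot_green: Slot marked with green plates, on its floor and beyond both ends. Origin at its floor's centre (6 above the counter), axes as the case's. 34 wide (x), 58 long (y), between ribs 4 thick, 8 high; free space from y +-33 to the walls at +-64. A cartridge lies in it lengthwise along y, either way round, its centre 14 above the origin. Slot centres: case x 72, 110, 148, 186; colour order varies.
- cart_yellow: Dosing cartridge with a yellow body, a white band and white cap: a block 50 long (its x axis) x 28 x 28, about 70 g. Origin at its centre. It may be absent.
- slot_yellow: Slot marked with yellow plates, on its floor and beyond both ends. Origin at its floor's centre (6 above the counter), axes as the case's. 34 wide (x), 58 long (y), between ribs 4 thick, 8 high; free space from y +-33 to the walls at +-64. A cartridge lies in it lengthwise along y, either way round, its centre 14 above the origin. Slot centres: case x 72, 110, 148, 186; colour order varies.
- water_a: Small water bottle with red cap, 56 diameter, 160 high; bystander (two more like it, farther off, are fixed). Origin at the centre of its underside.
- mug: White mug, 80 diameter, 90 high; bystander. Origin at the centre of its underside.
- tin: Small flat aluminium tin, 44 x 34 x 22 high, in front of the case; bystander. Origin at the centre of its underside.
- wrench: Wrench lying beyond the case; bystander. Origin at the underside of the tool, near its middle.
- jar: White jar with green lid, 68 diameter, 65 high; bystander. Origin at the centre of its underside.
- brush: Brush lying at the robot's left; bystander. Origin at the underside of the tool, near its middle.

How it is judged:
On the way, in this order (a step that is already met when the one before it is completed fails the run):
1. every cartridge lies in the slot of its own colour (x of cart_red in the frame of slot_red between -0.007 and 0.007 m and y of cart_red in the frame of slot_red between -0.009 and 0.009 m and z of cart_red in the frame of slot_red between 0.008 and 0.019 m and angle between the x axis of cart_red and the y axis of slot_red, either way round below 0.2 rad and x of cart_blue in the frame of slot_blue between -0.007 and 0.007 m and y of cart_blue in the frame of slot_blue between -0.009 and 0.009 m and z of cart_blue in the frame of slot_blue between 0.008 and 0.019 m and angle between the x axis of cart_blue and the y axis of slot_blue, either way round below 0.2 rad and x of cart_green in the frame of slot_green between -0.007 and 0.007 m and y of cart_green in the frame of slot_green between -0.009 and 0.009 m and z of cart_green in the frame of slot_green between 0.008 and 0.019 m and angle between the x axis of cart_green and the y axis of slot_green, either way round below 0.2 rad and x of cart_yellow in the frame of slot_yellow between -0.007 and 0.007 m and y of cart_yellow in the frame of slot_yellow between -0.009 and 0.009 m and z of cart_yellow in the frame of slot_yellow between 0.008 and 0.019 m and angle between the x axis of cart_yellow and the y axis of slot_yellow, either way round below 0.2 rad), for 0.2 s.
2. the cover is slid shut (within 12 mm) (value of joint cover below 0.012 m), for 0.2 s.
3. the loop is hooked behind the keeper while the lever is still raised (x of loop_bar in the frame of keeper between -0.004 and 0.016 m and z of loop_bar in the frame of keeper between -0.006 and 0.01 m and value of joint lever above 0.7 rad and value of joint cover below 0.012 m), for 0.2 s.
4. the lever is snapped down with the loop hooked (x of loop_bar in the frame of keeper between -0.004 and 0.016 m and z of loop_bar in the frame of keeper between -0.006 and 0.01 m and value of joint lever below 0.08 rad), for 0.2 s.
At the end, for the whole second after the job is handed in: Every cartridge present rests in its own colour's slot (within 7 mm across, 9 mm along, fully down, aligned within 0.2 rad); cover shut within 4 mm; loop crossbar hooked behind the keeper; lever down within 0.08 rad (all of step 1 and all of step 4 and linear speed of each of cart_red, cart_blue, cart_green, cart_yellow below 0.02 m/s and value of joint cover below 0.004 m); the robot touches nothing.
It fails at once if another thing on the counter is shoved more than 5 cm from its place (distance of any of water_a, mug, tin, wrench, jar, brush from where it was at the start of the episode above 0.05 m).
It fails at once if a bottle, the mug, the tin or the jar is knocked over (angle between any of water_a, mug, tin, jar's own z axis and vertical above 0.7 rad).
Of cart_red, cart_blue, cart_green, cart_yellow only 2 to 4 are there at a start; the rules pass over those that are not, and their reading is None.
At some moment in a run one of cart_red, cart_blue, cart_green, cart_yellow may be knocked a few centimetres aside while the robot is not near it.
Once in a run the grip may slacken for a moment while it holds something.
It also fails if it takes over 210 s, if anything falls off the work surface, if the arm or the gripper's body presses on something with over 40 N, if the wrist force passes 120 N, or if a joint passes its speed limit or range.

## Working session

There is one attempt and no reset: what is moved stays moved. The work goes in short steps, each a Python script; the robot and the scene stay as the last script left them, time stands still between calls to the robot, and variables do not carry over. Pictures are saved under pics/ and viewed, at most 14 in all, crops included, and the job is handed in when it is done.

```bash
ls; mkdir -p pics
python3 - <<'E'
from rig import manip
import cv2, numpy as np
o=manip.observe();print(o)
for c in("scene","top"):
    im=manip.camera(c);cv2.imwrite(f"pics/{c}0.png",im)
    k=manip.get_calibration(c);print(c,k)
    for n in ["cart_red","cart_blue","cart_green","cart_yellow","slot_red","slot_blue","slot_green","slot_yellow","cover_handle","keeper","lever","loop","case","tin"]:
        r=manip.outline_of(c,n);print(n,[(round(d["p"],2),np.round(d["extent"]).tolist()) for d in r[:2]])
print(manip.get_calibration("wrist"),manip.hold_point_z)
E
```

```text
pics
rig.py
{'time': 0.0, 'q': array([ 1.14680846,  0.33390713,  0.03984037,  1.46627511, -0.01340613,
        1.34329569, -0.05851904]), 'qvel': array([ 6.66213617e-05, -5.09804914e-04,  1.03687970e-05,  1.17478889e-03,
        7.42294443e-04,  2.68361698e-04,  8.47425156e-05]), 'tau': array([-3.44959954e-04, -6.56343484e+01,  1.33485049e+00, -4.03791833e+01,
       -5.97468484e-02,  4.47370252e-02,  1.68751667e-04]), 'eef_pos': array([ 0.2072631 , -0.61557215,  0.22165937]), 'tool_rot': array([ 9.86843228e-01,  1.61678036e-01, -1.76628657e-04, -7.90341950e-04]), 'force': array([ 0.34566933,  0.29464726, -0.59409733]), 'wrist_torque': array([-0.00623223, -0.03367596, -0.04546129]), 'finger_force': 0.0, 'opening': 1.0000326515514575}
scene {'mtx': array([[470.102729  ,   0.        , 281.39619894],
       [  0.        , 470.102729  , 203.84697148],
       [  0.        ,   0.        ,   1.        ]]), 'extrinsics': array([[ 0.74080587, -0.41215089,  0.53041334,  1.24747534],
       [ 0.67138592,  0.47918624, -0.56535077, -0.71259848],
       [-0.02115695,  0.77492722,  0.63169628,  0.8
[... 1831 characters left out ...]
0, 201.0, 14.0, 18.0]), (0.38, [310.0, 264.0, 17.0, 11.0])]
case [(0.87, [260.0, 215.0, 158.0, 64.0]), (0.53, [380.0, 182.0, 30.0, 30.0])]
tin [(0.73, [266.0, 266.0, 14.0, 10.0])]
{'mtx': array([[363.46203433,   0.        , 278.39953077],
       [  0.        , 363.46203433, 211.31052777],
       [  0.        ,   0.        ,   1.        ]]), 'mount': array([[ 1.74612537e-03,  9.70725357e-01,  2.40185829e-01,
         6.56616671e-02],
       [ 9.99998472e-01, -1.67522941e-03, -4.99342697e-04,
        -6.45203996e-04],
       [-8.23582532e-05,  2.40186334e-01, -9.70726799e-01,
        -1.63378745e-01],
       [ 0.00000000e+00,  0.00000000e+00,  0.00000000e+00,
         1.00000000e+00]])} 0.0187
```

Run:
```python
import cv2
a=cv2.imread("pics/scene0.png");cv2.imwrite("pics/s1.png",cv2.resize(a,(800,600),interpolation=cv2.INTER_CUBIC))
a=cv2.imread("pics/top0.png")[150:300,150:420];cv2.imwrite("pics/t1.png",cv2.resize(a,(800,444),interpolation=cv2.INTER_CUBIC))
```

```text
(no output)
```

View pics/s1.png

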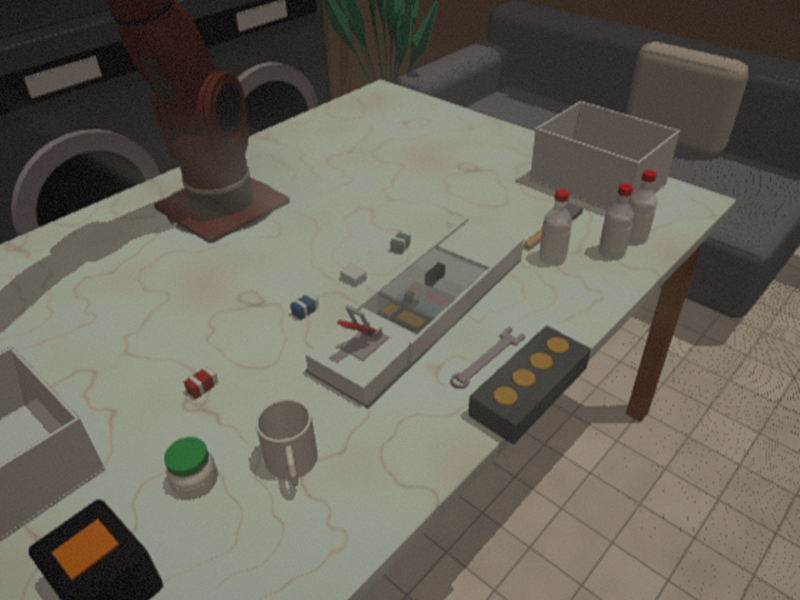

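View pics/t1.png

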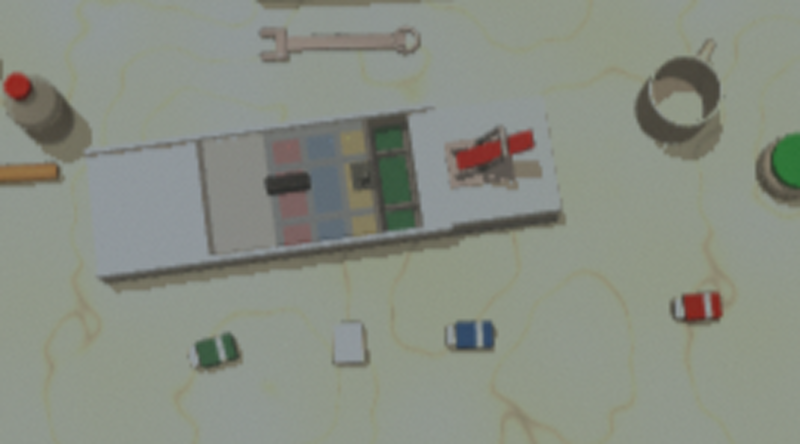

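The scene view shows red, blue and green cartridges in front of the case and no yellow one. The cover is partly open. In the top crop the slots from the latch run green, yellow, blue, red. Cartridges sit near crop (213,350), (470,335) and (697,306), with the case corners near (88,152), (100,275), (548,98) and (560,215).

```bash
cat > h.py <<'E'
from rig import manip
import numpy as np, cv2, json, os
from scipy.spatial.transform import Rotation as R
from scipy.optimize import minimize, least_squares
def camT(c):
    k=manip.get_calibration(c)
    if c!="wrist": return k["mtx"],k["extrinsics"]
    o=manip.observe(); T=np.eye(4); T[:3,:3]=R.from_quat(o["tool_rot"]).as_matrix(); T[:3,3]=o["eef_pos"]
    return k["mtx"],T@k["mount"]
def proj(KT,P):
    K,T=KT; p=(np.atleast_2d(P)-T[:3,3])@T[:3,:3]; p=p*[1,-1,-1]; u=p@K.T
    return u[:,:2]/u[:,2:]
def unproj(KT,uv,z):
    K,T=KT; uv=np.atleast_2d(uv); d=np.c_[uv,np.ones(len(uv))]@np.linalg.inv(K).T
    d=(d*[1,-1,-1])@T[:3,:3].T; s=(z-T[2,3])/d[:,2]
    return T[:3,3]+d*s[:,None]
def shot(c,name=None):
    KT=camT(c); im=manip.camera(c)
    if name: cv2.imwrite(f"pics/{name}.png",im)
    return KT,im
def down(psi):
    y=np.array([np.cos(psi),np.sin(psi),0]); z=np.array([0,0,-1.]); return R.from_matrix(np.c_[np.cross(y,z),y,z]).as_quat()
def best(p,psi):
    q0=manip.observe()["q"]; c=[]
    for a in (psi,psi+np.pi):
        q=manip.ik(p,down(a))
        if q is not None: c.append((np.abs(q-q0)[6]+np.abs(q[6]),a))
    if not c: raise Exception("noik %s %s"%(p,psi))
    return down(min(c)[1])
def caseP(C,p): # case coords (m) -> world
    c,s=np.cos(C[2]),np.sin(C[2]); p=np.atleast_2d(p)
    return np.c_[C[0]+c*p[:,0]-s*p[:,1],C[1]+s*p[:,0]+c*p[:,1],p[:,2]]
def fitbox(KT,mask,z0=0.,L=.05,W=.028,H=.028):
    ys,xs=np.nonzero(mask); g=unproj(KT,[[xs.mean(),ys.mean()]],z0+H/2)[0]
    w=np.array([[i*L/2,j*W/2,k*H] for i in(-1,1) for j in(-1,1) for k in(0,1)])
    S=8
    def cost(v):
        c,s=np.cos(v[2]),np.sin(v[2]); P=np.c_[v[0]+c*w[:,0]-s*w[:,1],v[1]+s*w[:,0]+c*w[:,1],z0+w[:,2]]
        u=cv2.convexHull(np.round(proj(KT,P)*S).astype(np.int32)); m=np.zeros(mask.shape,np.uint8)
        cv2.fillConvexPoly(m,u,1,shift=3); return 1-(mask&(m>0)).sum()/(mask|(m>0)).sum()
    r=[minimize(cost,[g[0],g[1],a],method="Nelder-Mead",options=dict(initial_simplex=np.array([g[0],g[1],a])+np.array([[0,0,0],[.006,0,0],[0,.006,0],[0,0,.3]]))) for a in np.arange(0,np.pi,np.pi/6)]
    b=min(r,key=lambda t:t.fun); return b.x,1-b.fun
def cart(c,name,KT,z0=0.):
    for d in manip.outline_of(c,name)[:2]:
        x,i=fitbox(KT,d["pixels"],z0)
        yield d["p"],x,i
E
python3 - <<'E'
from h import *
KT=camT("top")
f=lambda x,y:[150+x/2.963,150+y/2.963]
print(unproj(KT,[f(88,152),f(100,275)],.054)); print(unproj(KT,[f(546,98),f(560,213)],.046))
im=cv2.imread("pics/top0.png")
manip.camera("top")
for n in("red","blue","green"):
    for r in cart("top","cart_"+n,KT): print(n,np.round(r[0],2),np.round(r[1],3),round(r[2],2))
E
```

```text
[[0.65967123 0.26871964 0.054     ]
 [0.52592386 0.25775515 0.054     ]]
[[ 0.69528073 -0.22835329  0.046     ]
 [ 0.56773402 -0.23370172  0.046     ]]
red 0.55 [ 0.463 -0.378  1.526] 0.7
red 0.17 [ 0.446 -0.127  1.604] 0.87
blue 0.58 [ 0.448 -0.128  1.533] 0.82
blue 0.32 [ 0.648 -0.162  2.14 ] 0.72
green 0.65 [0.444 0.145 1.864] 0.75
```

Run:
```python
from h import *
C=[.624,-.133,1.6486]
P=caseP(C,[[.10,0,.27]])[0]
q=best(P,C[2]+np.pi/2); manip.reach(P,q)
print(manip.observe()["q"],manip.observe()["time"])
KT,im=shot("wrist"); cv2.imwrite("pics/w1.png",cv2.resize(im,(800,600),interpolation=cv2.INTER_CUBIC))
np.savez("w1.npz",K=KT[0],T=KT[1])
for p in [[-.1,.0,.046],[.4,.07,.054],[.121,0,.078],[.072,0,.006]]: print(p,proj(KT,caseP(C,[p]))*800/560)
```

```text
[ 0.48238517  0.31025557 -0.63266651  1.45047127  0.18346357  1.44065483
 -0.07575575] 4.225
[-0.1, 0.0, 0.046] [[397.41428416 494.79028784]]
[0.4, 0.07, 0.054] [[ 279.97082433 -232.13798139]]
[0.121, 0, 0.078] [[397.22279128 238.5085295 ]]
[0.072, 0, 0.006] [[397.2454981  286.17687931]]
```

View pics/w1.png

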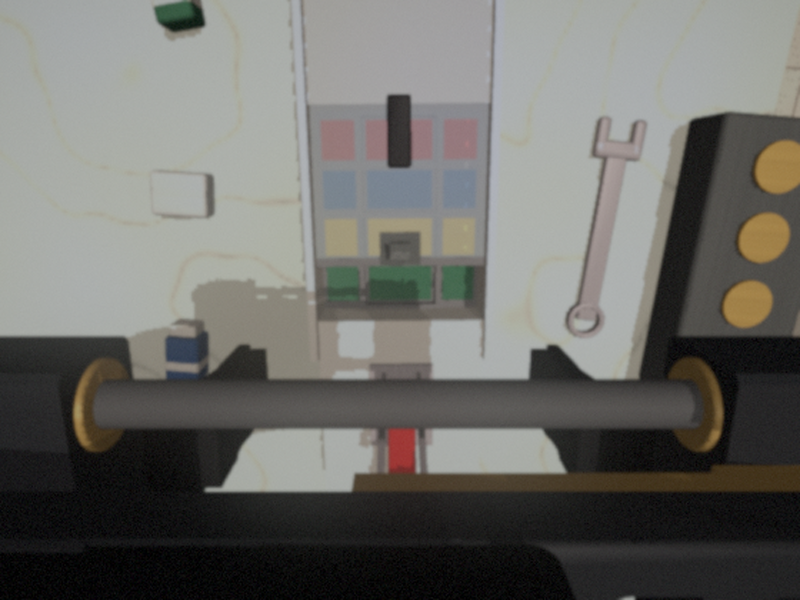

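The wrist view shows the slot plates clearly through the cover. Their centres are at about (400,284) green, (400,238) yellow, (399.5,189.5) blue and (399,140) red. The well edge is at row 319, and the handle top spans columns 387–410, rows 95–167.

Run:
```python
from h import *
d=np.load("w1.npz");KT=(d["K"],d["T"])
P=np.array([[.072,0,.006],[.110,0,.006],[.148,0,.006],[.186,0,.006],[.05,.064,.046],[.05,-.064,.046]])
U=np.array([[400.5,284],[400,238],[399.5,189.5],[399.2,140.5],[318,319],[484,319]])*.7
f=lambda C:(proj(KT,caseP(C,P))-U).ravel()
s=least_squares(f,[.624,-.133,1.6486]);print(s.x,np.round(s.fun.reshape(-1,2),1).tolist())
json.dump(s.x.tolist(),open("C.json","w"))
C=s.x
w=unproj(KT,np.array([[398.5,95],[399.5,160]])*.7,.078)
c,sn=np.cos(C[2]),np.sin(C[2])
for h in w: dd=h[:2]-C[:2];print("handle",c*dd[0]+sn*dd[1],-sn*dd[0]+c*dd[1])
h=unproj(KT,np.array([[398.5,131]])*.7,.065)[0];dd=h[:2]-C[:2];print(c*dd[0]+sn*dd[1])
```

```text
[ 0.6267371  -0.12931136  1.6547624 ] [[-0.1, -1.3], [0.0, -0.8], [0.2, 0.1], [0.2, -0.2], [0.2, 1.4], [-0.5, 0.7]]
handle 0.20958127968665552 0.0008340428767877467
handle 0.16936106033036702 0.0004290264664630044
0.18855448153693388
```

```bash
cat >> h.py <<'E'
if os.path.exists("C.json"): C=json.load(open("C.json"))
def cp(x,y,z): return caseP(C,[[x,y,z]])[0]
def inC(p):
    d=np.array(p)[:2]-C[:2]; c,s=np.cos(C[2]),np.sin(C[2]); return np.array([c*d[0]+s*d[1],-s*d[0]+c*d[1]])
E
python3 - <<'E'
from h import *
q=best(cp(.187,0,.12),C[2]+np.pi/2)
manip.move_gripper(.5)
manip.reach(cp(.187,0,.12),q)
print(manip.move_straight(cp(.187,0,.058),q,.1,max_force=15))
manip.move_gripper(0,20); o=manip.observe(); print(o["opening"],o["finger_force"],o["eef_pos"])
print(manip.move_straight(cp(.187+.125,0,.058),q,.08,max_force=25))
o=manip.observe();print(o["force"],inC(o["eef_pos"]),o["opening"],o["time"])
manip.move_gripper(.5); manip.move_straight(cp(*inC(o["eef_pos"]),.15),q,.2)
manip.reach(cp(.10,0,.27),q); manip.move_gripper(1.)
KT,im=shot("wrist"); cv2.imwrite("pics/w2.png",im)
for n in("green","blue","red"):
    for r in cart("wrist","cart_"+n,KT): print(n,np.round(r[0],2),np.round(r[1],3),round(r[2],2))
E
```

```text
False
0.1815459438733963 19.99759554862976 [0.60981537 0.05690407 0.05805988]
True
[-1.4892298  -2.4235148   5.27665137] [0.30078737 0.0013783 ] 0.18108167397895633 8.7583
green 0.73 [ 0.438  0.15  -1.217] 0.91
green 0.18 [0.614 0.019 0.081] 0.49
blue 0.87 [ 0.445 -0.13   1.487] 0.78
blue 0.62 [ 0.636 -0.203  0.091] 0.23
```

View pics/w2.png

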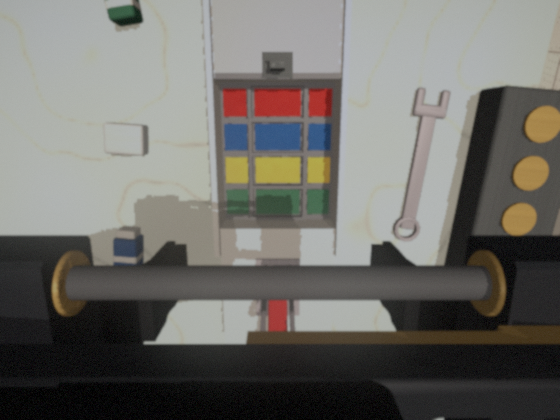

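The cover is fully open and all four slots are visible: red at row 103, blue 136, yellow 170, green 202. Next I'll refine the case pose from plate colours, then pick green.

```bash
cat >> h.py <<'E'
def qcase():
    return down(C[2]-np.pi/2)
QC=down(C[2]-np.pi/2) if R.from_quat(down(C[2]-np.pi/2)).as_matrix()[:,0]@[0,1,0]>0 else down(C[2]+np.pi/2)
SLOT=dict(green=.072,yellow=.110,blue=.148,red=.186)
def look(name,guess,z=.22):
    tx=R.from_quat(QC).as_matrix()[:,0]; P=np.array([guess[0],guess[1],z])-.075*tx
    manip.reach(P,QC); manip.pause(.2); KT,im=shot("wrist","look_"+name)
    rs=sorted([r for r in cart("wrist","cart_"+name,KT)],key=lambda r:-r[2]); return rs[0] if rs else None
def pick(name,guess):
    manip.move_gripper(1.)
    r=look(name,guess); print(name,r)
    if r is None or r[2]<.7: return None
    r2=look(name,r[1][:2],.2); print(r2); x,y,a=r2[1]
    ty=R.from_quat(QC).as_matrix()[:,1]; a0=np.arctan2(ty[1],ty[0]); a=a0+(a-a0+np.pi/2)%np.pi-np.pi/2
    q=down(a); manip.reach([x,y,.09],q)
    print(manip.move_straight([x,y,.010],q,.12,max_force=12))
    manip.move_gripper(0,30); o=manip.observe(); print("grip",o["opening"],o["finger_force"])
    manip.move_straight([x,y,.15],q,.2); o=manip.observe(); print("lift",o["opening"],o["finger_force"],o["time"])
    return o["opening"]
def place(name):
    X=SLOT[name]; manip.reach(cp(X,0,.15),QC); o=manip.observe(); print("over",o["opening"],o["finger_force"])
    manip.move_straight(cp(X,0,.05),QC,.2)
    print(manip.move_straight(cp(X,0,.0165),QC,.06,max_force=12),manip.observe()["eef_pos"][2])
    manip.move_gripper(.8); manip.move_straight(cp(X,0,.15),QC,.2); print(manip.observe()["time"])
E
python3 - <<'E'
from h import *
manip.reach(cp(.10,0,.27),QC); manip.pause(.2)
KT,im=shot("wrist"); hsv=cv2.cvtColor(im,cv2.COLOR_BGR2HSV).astype(int)
P,U=[],[]
for n,x in SLOT.items():
    g=proj(KT,[cp(x,0,.006)])[0]; a=hsv[int(g[1]),int(g[0])]
    m=(abs((hsv[...,0]-a[0]+90)%180-90)<12)&(hsv[...,1]>90)
    yy,xx=np.nonzero(m); k=(abs(yy-g[1])<18)&(abs(xx-g[0])<30); P.append([x,0,.006]);U.append([xx[k].mean(),yy[k].mean()]);print(n,g,U[-1],k.sum(),a)
    k=(abs(yy-g[1])<18)&(abs(xx-g[0])<80)&(abs(xx-g[0])>30);print(xx[k].min(),xx[k].max())
U=np.array(U)
s=least_squares(lambda c:(proj(KT,caseP(c,P))-U).ravel(),C);print(C,s.x,np.round(s.fun.reshape(-1,2),2).tolist())
json.dump(s.x.tolist(),open("C.json","w"))
E
python3 - <<'E'
from h import *
pick("green",[.438,.15])
E
```

```text
green [277.80218714 201.55998107] [np.float64(nan), np.float64(nan)] 0 [63 72 78]
312 312
yellow [277.84493137 170.05955997] [np.float64(277.71202003338897), np.float64(169.48080133555928)] 1198 [ 26 148 176]
225 330
blue [277.88954676 137.18018395] [np.float64(277.3046875), np.float64(136.43315972222223)] 1152 [107 150 131]
225 330
red [277.93615893 102.82927959] [np.float64(277.05286343612335), np.float64(102.00220264317181)] 1362 [  1 185 172]
222 332
green (0.85, array([0.44117843, 0.14722879, 1.79152241]), np.float64(0.8998822143698468))
(0.61, array([ 0.44052277,  0.1475656 , -1.31374203]), np.float64(0.9098059779758784))
False
grip 0.5776081534514619 29.886417388916016
lift 0.5727230902335682 29.8891282081604 18.5833<stdin>:8: RuntimeWarning: Mean of empty slice.
  ret = ret.dtype.type(ret / rcount)
Traceback (most recent call last):
ValueError: Residuals are not finite in the initial point.
```

```bash
python3 - <<'E'
from h import *
p=cp(.0008,.0008,0); C2=[p[0],p[1],C[2]]; print(C,C2); json.dump(C2,open("C.json","w"))
E
python3 - <<'E'
from h import *
place("green")
tx=R.from_quat(QC).as_matrix()[:,0]
manip.reach(cp(.072,0,.2)-.075*tx,QC); manip.pause(.2); KT,im=shot("wrist","g_in")
for r in cart("wrist","cart_green",KT,.006): print(r, inC(r[1]), r[1][2]-C[2])
cv2.imwrite("pics/g_in.png",im)
E
```

```text
[0.6267371012158305, -0.12931135719337325, 1.6547623983729616] [np.float64(0.6258728257261955), np.float64(-0.12858126961094474), 1.6547623983729616]
over 0.574293078778192 29.889216721057892
True 0.015936169455200128
22.75
(0.56, array([ 0.61940951, -0.05686589,  0.08865283]), np.float64(0.8894523326572008)) [0.07200479 0.00042596] -1.5661095654142723
(0.35, array([ 0.62788189, -0.17297244,  1.36218113]), np.float64(0.543950697372689)) [-0.04440327  0.00172099] -0.2925812689316669
```

View pics/g_in.png

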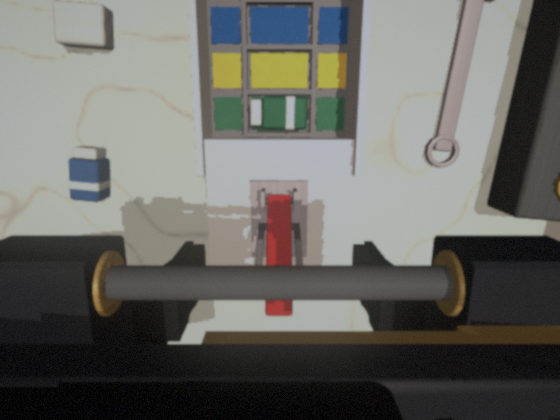

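Green lies in its slot, at about (279,113), and the fit puts it within 1 mm of centre. Blue and red next.

```bash
cat >> h.py <<'E'
def check(names):
    manip.reach(cp(.11,0,.2)-.075*R.from_quat(QC).as_matrix()[:,0],QC); manip.pause(.2); KT,im=shot("wrist","chk")
    for n in names:
        for r in cart("wrist","cart_"+n,KT,.006):
            if r[2]>.6: print(n,r[0],r[2],inC(r[1])-[SLOT[n],0],(r[1][2]-C[2])%np.pi-np.pi/2)
    return im
E
python3 - <<'E'
from h import *
def ok(v): return v is not None and abs(v-.574)<.03
if ok(pick("blue",[.445,-.13])):
    place("blue"); check(["green","blue"])
    if ok(pick("red",[.463,-.378])):
        place("red"); im=check(["green","blue","red"]); cv2.imwrite("pics/c3.png",im)
E
```

```text
blue (0.95, array([ 0.44423403, -0.12843661,  1.53604055]), np.float64(0.911697247706422))
(0.82, array([ 0.4440246 , -0.12785098,  1.5477527 ]), np.float64(0.8908045977011494))
False
grip 0.5699367048498092 29.98238503932953
lift 0.568370481469321 29.981742203235626 29.2833
over 0.5756005670732304 29.98160719871521
True 0.015979463601118123
33.7
green 0.97 0.869034994697773 [4.76848810e-04 1.07513626e-05] -0.001563964666240425
red (0.63, array([ 0.46191981, -0.37377144,  1.57750618]), np.float64(0.8930854154561302))
(0.68, array([ 0.46161069, -0.37404192,  1.57330611]), np.float64(0.9092815941269009))
False
grip 0.5711959016614266 29.921211004257202
lift 0.5731924236376943 29.924056828022003 41.075
over 0.5703306106875333 29.924091696739197
True 0.01586583307688138
45.7
green 0.56 0.9062003179650239 [-3.46735539e-04 -9.73548984e-05] -0.0004609843030922711
blue 0.89 0.8814878892733564 [-0.00023032  0.00062665] 0.01466850161374933
red 0.63 0.9328832406671962 [0.00208585 0.00082657] 0.039403372524233315
```

Run:
```python
from h import *
manip.move_gripper(.5); manip.reach(cp(.299,0,.13),QC)
print(manip.move_straight(cp(.299,0,.058),QC,.12,max_force=15))
manip.move_gripper(0,25); print(manip.observe()["opening"])
print(manip.move_straight(cp(.116,0,.058),QC,.08,max_force=20))
o=manip.observe();print(o["force"],inC(o["eef_pos"]),o["opening"],o["time"])
manip.move_gripper(.4); manip.move_straight(cp(*inC(o["eef_pos"]),.13),QC,.2)
P=cp(.02,0,.24)-.075*R.from_quat(QC).as_matrix()[:,0]
manip.reach(P,QC); manip.pause(.2); KT,im=shot("wrist"); np.savez("w3.npz",K=KT[0],T=KT[1])
cv2.imwrite("pics/w3.png",im)
sc=manip.camera("scene")[190:280,200:380]; cv2.imwrite("pics/s3.png",cv2.resize(sc,(720,360),interpolation=cv2.INTER_CUBIC))
for a in(.6,.7,.8,.9): print(a,proj(KT,[cp(-.095*np.cos(a),0,.062+.095*np.sin(a))]))
print("keeper",proj(KT,[cp(.045,0,.072)]),"handle",proj(KT,[cp(.121-.023,0,.078),cp(.144,0,.078)]))
```

```text
False
0.17919406467249555
False
[-5.95499319 13.4090385   4.77404173] [0.1209059  0.00036685] 0.1821923439939496 52.3833
0.6 [[277.85537463 235.46728149]]
0.7 [[277.87618971 231.50752242]]
0.8 [[277.90315683 226.18835809]]
0.9 [[277.93641358 219.46951213]]
keeper [[278.53686539  83.31956179]] handle [[278.85711587  13.57747118]
 [279.15366934 -51.36205206]]
```

View pics/w3.png

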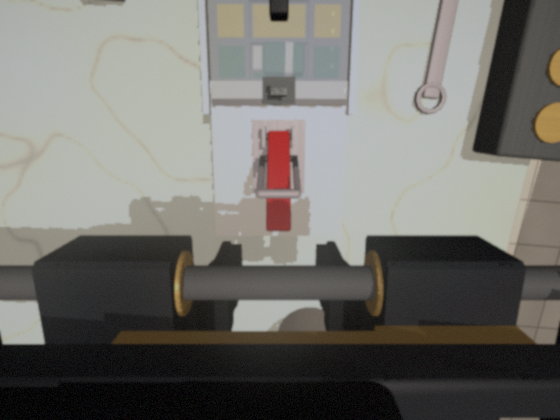

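View pics/s3.png

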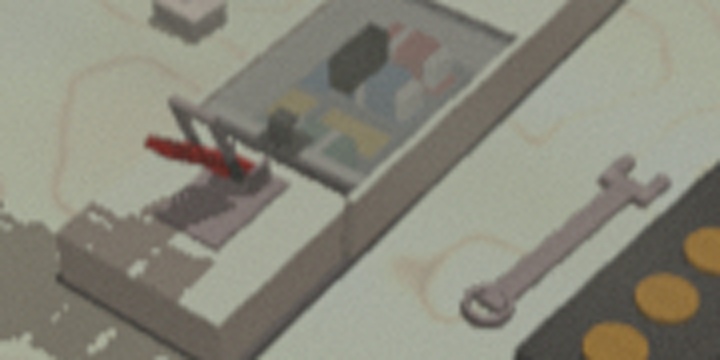

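The cover is shut, with the handle at the top edge. The lever is at about 0.7 rad with its tip at (278,231), and the loop leans back over it with its bar at row 193. Next I'll grip the lever tip and raise it along its arc so the loop falls over the keeper.

```bash
cat >> h.py <<'E'
def tip(a,r=.090,dz=-.010): return cp(-r*np.cos(a),0,.062+r*np.sin(a)+dz)
E
python3 - <<'E'
from h import *
manip.move_gripper(.65); manip.reach(tip(.7)+[0,0,.08],QC)
print(manip.move_straight(tip(.7),QC,.1,max_force=8))
manip.move_gripper(0,15); o=manip.observe(); print(o["opening"],o["finger_force"])
for a in np.arange(.8,1.66,.1).tolist()+[1.68]:
    if manip.move_straight(tip(a),QC,.06,max_force=20): print("force",a,manip.observe()["force"]);break
o=manip.observe();print(a,o["force"],o["opening"],inC(o["eef_pos"]),o["eef_pos"][2],o["time"])
manip.pause(.3)
sc=manip.camera("scene")[170:260,200:380]; cv2.imwrite("pics/s4.png",cv2.resize(sc,(720,360),interpolation=cv2.INTER_CUBIC))
KT,im=shot("wrist","w4"); print("keeper pt/bar expected",proj(KT,[cp(.045,0,.056),cp(.052,0,.056)]))
E
```

```text
False
0.2256300728755657 14.999960213899612
1.68 [-4.75314118 -1.37996995 -7.89554022] 0.22665322032369697 [0.00966716 0.00014585] 0.14148503512722452 60.3583
keeper pt/bar expected [[278.13714131 167.25718519]
 [278.15110212 156.97132636]]
```

View pics/s4.png

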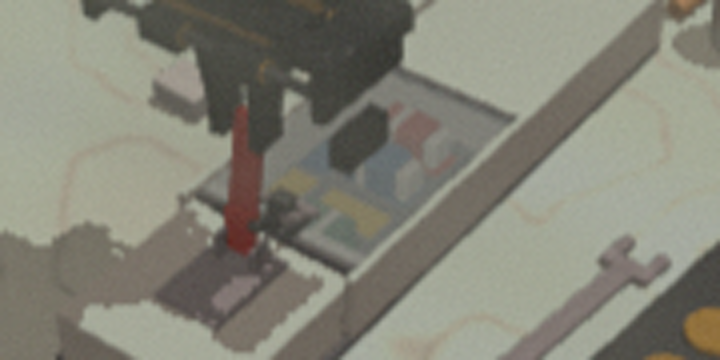

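View pics/w4.png

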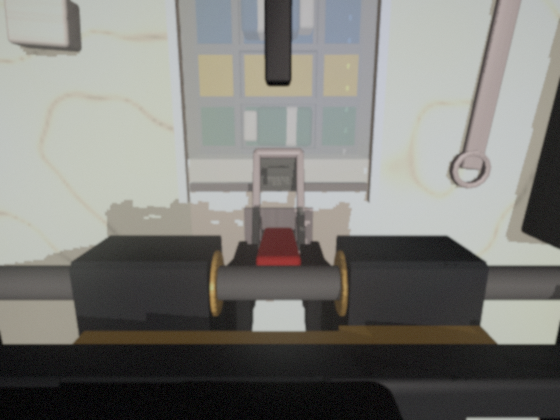

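The loop bar lies at about (278,152), past the keeper at (278,170), so it is hooked. Next I'll lower the lever to 0.75 and check.

Run:
```python
from h import *
manip.pause(.3); manip.move_gripper(0,25)
for a in np.arange(1.6,.74,-.1):
    if manip.move_straight(tip(a),QC,.06,max_force=25): print("force",a,manip.observe()["force"]);break
o=manip.observe();print(a,o["force"],o["opening"],inC(o["eef_pos"]),o["eef_pos"][2],o["time"])
KT,im=shot("wrist","w5"); print("keeper pt/bar expected",proj(KT,[cp(.045,0,.072),cp(.045,0,.056)]))
```

```text
0.7999999999999994 [-9.97296218 -3.37843926  5.15862981] 0.22369117259590388 [-0.06425403 -0.00012786] 0.11831123140530564 63.9417
keeper pt/bar expected [[277.50559178  37.26370373]
 [277.51005631  43.44357516]]
```

View pics/w5.png

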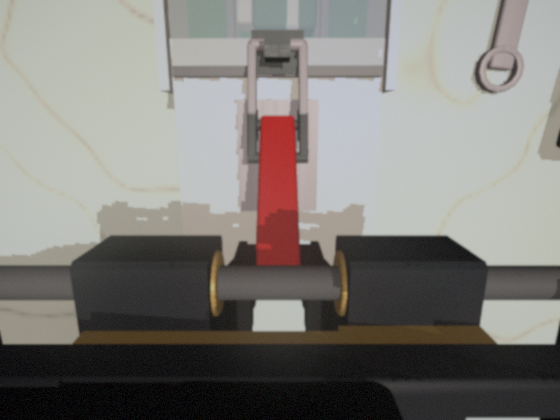

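The bar has moved under the keeper's lip at about (277,42), so the loop is hooked. Now I'll press the lever down.

Run:
```python
from h import *
for a in (.7,.6,.5,.4,.3,.2,.1,.02):
    if manip.move_straight(tip(a),QC,.06,max_force=30): print("force",a,manip.observe()["force"]);break
o=manip.observe();print(a,o["force"],o["opening"],inC(o["eef_pos"]),o["eef_pos"][2],o["time"])
manip.move_gripper(.65); p=cp(-.085,0,.12); manip.move_straight(p,QC,.15)
# press with closed fingers to be sure
manip.move_gripper(0,10)
print(manip.move_straight(cp(-.085,0,.060),QC,.04,max_force=15)); o=manip.observe(); print(o["eef_pos"][2],o["force"])
manip.move_straight(p,QC,.15); manip.move_gripper(.5)
manip.reach(cp(.0,0,.24)-.075*R.from_quat(QC).as_matrix()[:,0],QC); manip.pause(.2)
KT,im=shot("wrist","w6"); print(proj(KT,[cp(-.095,0,.066),cp(.045,0,.056)]))
sc=manip.camera("scene")[170:260,200:380]; cv2.imwrite("pics/s6.png",cv2.resize(sc,(720,360),interpolation=cv2.INTER_CUBIC)); print(manip.observe()["time"])
```

```text
0.02 [-5.95412136 -6.67886179 -0.8041018 ] 0.22338511546248901 [-9.28494563e-02 -9.05178885e-05] 0.054718262601699846 66.3583
True
0.0662104062630546 [-2.58561253  1.75565469  9.24231131]
[[278.9281368  213.99047993]
 [279.20435326  58.46673951]]
72.5667
```

View pics/w6.png

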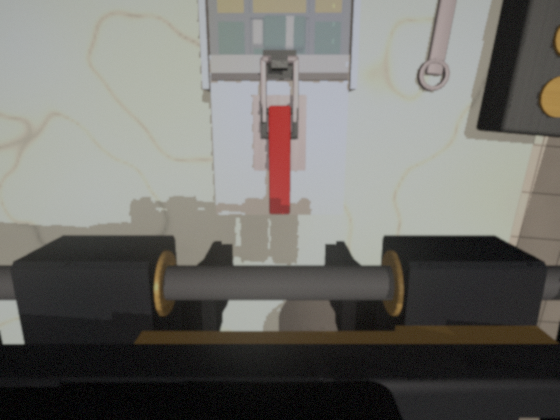

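View pics/s6.png

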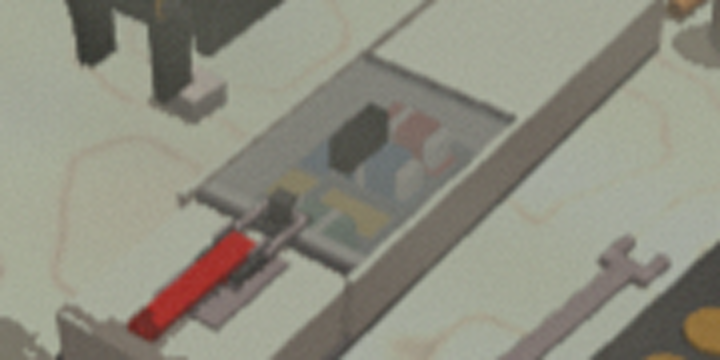

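The lever lies flat with its tip at (279,213), the loop is hooked behind the keeper at (279,58), and the cover is shut over the three cartridges.

```bash
python3 -c "
from rig import manip
print(manip.job_done())"
```

```text
the job is handed in; nothing more can be done
None
```

I handed the job in at about 73 s: the red, blue and green cartridges are in their own slots (I saw no yellow one), the cover is shut, the loop is hooked and the lever is down flat; the hand-in returned no verdict.

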